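Post the deep socket through the drop-box flap

TASK

Pick up the tall deep socket from the bench and push it, upright, down through the spring flap in the lid of the grey drop box, keeping hold of it until it has pushed the flap well open; do not just drop it on the flap. Then let it fall inside and take the hand away so that the flap swings shut behind it. Leave the short socket where it stands.

Things in the scene. Friction and masses are not known exactly. Their poses are not given: they have to be found in the camera images.
- deep_socket_center (a point): The deep socket: a plain steel round socket, 34 mm diameter, 90 mm tall (twice as tall as the short one), about 0.32 kg, standing upright on the bench with a dark hexagonal mouth on top. The point is its centre, 45 mm above its underside; z is its long axis, upwards.
- short_socket_center (a point): The short socket, a bystander: same steel and 34 mm diameter but only 45 mm tall, standing upright. The point is its centre, 22 mm above its underside. A grease tin (60 mm wide, 60 mm tall) and a wrench also lie on the bench; sockets and tin stand at least 80 mm apart, centre to centre, and may swap places.
- port (a point): Centre of the port in the flat lid of the grey drop box, at the lid's top, 190 mm above the bench; z up. Port 88 mm (x) by 124 mm (y), filled by the shut aluminium flap, level, hinged at its edge x = -44 mm (dark rod, 6 mm proud), free at x = +40. Lid and fixed box span x -55 to +151, y -75 to +75 mm; inside, a ramp falls from 90 mm under the lid at the hinge to 170 mm at the far end.
- flap (a joint): Flap angle (rad): 0 shut and level, up to 1.45 with its free edge swung down into the box. A spring shuts it with a near constant 0.15 Nm: the socket pushed down at the port's centre meets about 6 N; its weight alone hardly opens it. Released with its foot 65 mm or more under the lid, the socket drops in by itself. Fingers in the port hold the flap open harmlessly; it shuts when they leave.

How it is judged:
On the way:
1. the held deep socket, over the port, pushes the flap at least 0.6 rad open with its lower end below the lid (value of joint flap above 0.6 rad and contact force between the fingers and deep_socket above 1 N and horizontal distance between deep_socket_center and port below 0.035 m and z of deep_socket_center in the frame of port below 0.035 m and angle between deep_socket_center's own z axis and vertical below 0.35 rad), for 0.1 s.
At the end, for the whole second after the job is handed in: The deep socket lies inside the drop box (its centre at least 60 mm under the lid and within the box walls), the flap is shut to within 0.1 rad, and the short socket is within 20 mm of where it started (z of deep_socket_center in the frame of port below -0.06 m and x of deep_socket_center in the frame of port between -0.055 and 0.15 m and y of deep_socket_center in the frame of port between -0.075 and 0.075 m and value of joint flap below 0.1 rad and distance of short_socket_center from where it was at the start of the episode below 0.02 m); the robot touches nothing.
It fails at once if the short socket is displaced by more than 20 mm (distance of short_socket_center from where it was at the start of the episode above 0.02 m).
It also fails if it takes over 40 s, if anything falls off the work surface, if the arm or the gripper's body presses on something with over 40 N, if the wrist force passes 120 N, or if a joint passes its speed limit or range.

ROBOT

A 7-joint arm with a two-finger parallel gripper is mounted at the origin on the work surface. World frame = base frame: x ahead of the robot, y to its left, z up, the work surface at z = 0. Lengths are in m, angles in rad, forces in N, time in s.
With the tool pointing down it reaches from about 0.4 to 0.875 m from the base axis. Payload 19.3 kg.
Tool frame: the origin (TCP) lies midway between the tips of the shut fingers; the grasp point (between the pads) lies 19 mm behind it; z points along the fingers, y is the line along which they close (so a half turn about z gives the same grasp; the last joint's range is limited). The gripper opens to 85 mm and grips with 20 to 120 N. Pads are 22 mm wide; open, the fingers measure 114 mm over their backs; the gripper's body (76 mm by 85 mm) begins 54 mm behind the grasp point. The pads swing forward as they close: fully open they stand 13 mm farther back than shut.
Start: joints at [1.201, 0.521, -0.036, 1.599, 0.021, 1.021, -0.113], TCP at [0.185, -0.597, 0.231] pointing down, gripper open.
Joint ranges: [-2.91, 2.91], [-0.3, 2.13], [-1.5, 1.42], [0.17, 2.43], [-1.26, 4.41], [0.16, 1.93], [-2.52, 2.52]. Speed limits (rad/s): [1.89, 1.89, 2.39, 2.39, 3.01, 3.01, 3.01].

INTERFACE

Orientations are given as [roll, pitch, yaw] about the fixed x, y, z axes, in that order (R = Rz(yaw) Ry(pitch) Rx(roll)).
In Python, from workcell import telemetry, grab_frame, calibration, bot, outline_of, landmark_of gives the robot as it stands. The module is installed in compiled form; this text tells all that it offers.
- The arm moves only by the shell command python3 -m inch 'ROWS' [FORCE]. ROWS is JSON, a list of rows, each a list of 7 numbers: the shift along the tool's x, y, z in m, then the turn, a rotation vector about the tool's x, y, z in rad, then the closure, from 0 (fully open) to 1 (shut). A call has 1 to 5 rows; each row shifts and turns the commanded pose from where the row before left it, along the tool's axes as they then stand; what a row does not reach is not made up. A row lasts 1/10 s, in which the tool goes at most 50 mm and 8.59 degrees, less where a joint would pass 70% of its speed; a pose out of reach is approached as far as the arm can. A call is refused whole if a number of a shift passes 0.05 or a number of a turn 0.15, either way. A call with a gripper value outside its range is refused whole. The fingers move at their own pace and stop on an object; FORCE is the grip in N (left out, the last holds). Time passes only in rows, so rows that do not move let the fingers close. It gives the time, the measured TCP pose, the force, the opening and the grip force at its end, in the units of the state.
- telemetry.observe(): the state, without advancing time (a new reading comes with each control period).
- grab_frame(name): name is "side" or "top"; returns the picture (480x640x3 uint8, red, green, blue); there is no depth.
- calibration(name): a dict with "fovy" (degrees; the focal length in pixels is half the picture's height over the tangent of half this angle, whatever the lens; pixels are square), "cx", "cy" (the principal point, pixels), "dist" ([k1, k2, p1, p2, k3] as OpenCV has them; the pictures are not rectified), "pose" (4x4, takes a point from camera to world coordinates). Camera axes: x right, y down, z forward; pixel columns grow to the right and rows downward; lengths in m; the calibration is good to about 2 mm. A picture is of the moment at which its call begins. calibration takes no time and is no camera call.
- bot.job_done(): hands the job in; it is judged then, once.
Trained networks look in the newest picture that a camera, given by its name, has taken for a name from the list of things; names that differ only in an ending like _2 or _b are one class to them, and where a whole thing is asked for, a point or a joint stands for the part that bears it (a point fixed in the world has none). Each returns a list of dicts, best first, with "score" (0 to 1); they miss things now and then, are a little off and sometimes report something else, mostly with a low value. They report only what shows in the picture. A call takes as long as a camera call.
- outline_of(label, camera): "region" (480x640 bool, what is visible of it) and "rect" ([left, top, right, bottom] in pixels, round what is visible of it).
- landmark_of(label, camera): "xy" ([column, row] in pixels: a listed point, or the origin of a listed thing).
The state is a dict: "clock": time; "qpos": joint angles; "qd": joint speeds; "joint_efforts": joint torques, N m; "position": TCP position; "tool_rot": TCP orientation; "force": force on the tool from outside, world axes, zero at the start; "moment": the same for the moment, N m; "grip_width": finger opening in m; "finger_force": force on a finger pad.
Only numpy, scipy, OpenCV 4.12 (cv2) and the standard library are available. Lean on these libraries where they do the work, as an engineer would, in place of code of your own. Each camera call takes 0.05 s, during which the arm holds its last target. There are 200 camera calls.

## Working session

There is one attempt and no reset: what is moved stays moved. The work goes in short steps, Python scripts to look and compute and a shell command to move; the robot and the scene stay as the last step left them, time stands still between calls to the robot, and variables do not carry over. Pictures are saved under pics/ and viewed, at most 10 in all, crops included, and the job is handed in when it is done.

```bash
mkdir -p pics; cat > h.py <<'E'
import numpy as np, cv2
from workcell import telemetry, grab_frame, calibration, bot, outline_of, landmark_of
def K(n):
    c=calibration(n); f=240/np.tan(np.radians(c["fovy"])/2)
    return np.array([[f,0,c["cx"]],[0,f,c["cy"]],[0,0,1]]),np.array(c["dist"],float),np.array(c["pose"])
def ray(n,xy):
    k,d,P=K(n); u=cv2.undistortPoints(np.array([[xy]],float),k,d)[0,0]
    return P[:3,3],P[:3,:3]@np.array([u[0],u[1],1])
def atz(n,xy,z):
    o,v=ray(n,xy); return o+v*(z-o[2])/v[2]
def tri(a,b):
    A=np.zeros((3,3));B=np.zeros(3)
    for n,xy in((("top"),a),("side",b)):
        o,v=ray(n,xy);v=v/np.linalg.norm(v);M=np.eye(3)-np.outer(v,v);A+=M;B+=M@o
    return np.linalg.solve(A,B)
def proj(n,p):
    k,d,P=K(n);T=np.linalg.inv(P)
    return cv2.projectPoints(np.array([p],float),cv2.Rodrigues(T[:3,:3])[0],T[:3,3],k,d)[0][0,0]
E
python3 - <<'E'
from h import *
np.set_printoptions(precision=3,suppress=True)
for n in("top","side"):
    cv2.imwrite(f"pics/{n}0.png",grab_frame(n)[:,:,::-1]); print(n,calibration(n)["pose"])
    for l,z in(("deep_socket_center",.045),("short_socket_center",.0225),("port",.19)):
        for r in landmark_of(l,n)[:3]: print(l,np.round(r["xy"]),round(r["score"],2),atz(n,r["xy"],z))
s=telemetry.observe();print(s)
E
```

```text
top [[ 0.003 -0.98   0.199  0.41 ]
 [-1.    -0.001  0.006  0.022]
 [-0.005 -0.199 -0.98   0.881]
 [ 0.     0.     0.     1.   ]]
deep_socket_center [269. 312.] 0.79 [0.452 0.102 0.045]
short_socket_center [223. 220.] 0.94 [0.623 0.195 0.022]
port [476. 257.] 0.77 [ 0.526 -0.219  0.19 ]
side [[-0.891 -0.288  0.351  0.296]
 [-0.454  0.566 -0.688  0.536]
 [-0.    -0.773 -0.635  0.593]
 [ 0.     0.     0.     1.   ]]
deep_socket_center [360. 334.] 0.62 [0.454 0.103 0.045]
short_socket_center [219. 345.] 0.61 [0.626 0.191 0.022]
port [403. 126.] 0.71 [ 0.525 -0.219  0.19 ]
{'clock': 0.4, 'qpos': array([ 1.201,  0.521, -0.036,  1.6  ,  0.021,  1.021, -0.113]), 'qd': array([ 0.002, -0.   , -0.001, -0.001, -0.002, -0.   , -0.   ]), 'joint_efforts': array([ -0.002, -92.605,   1.976, -36.99 ,   0.018,   0.003,  -0.   ]), 'position': array([ 0.185, -0.597,  0.231]), 'tool_rot': array([-3.141, -0.   ,  0.3  ]), 'force': array([-0.583,  0.247,  0.254]), 'moment': array([-0.029, -0.01 ,  0.056]), 'finger_force': 0.0, 'grip_width': 0.08498363590835724}
```

View pics/top0.png

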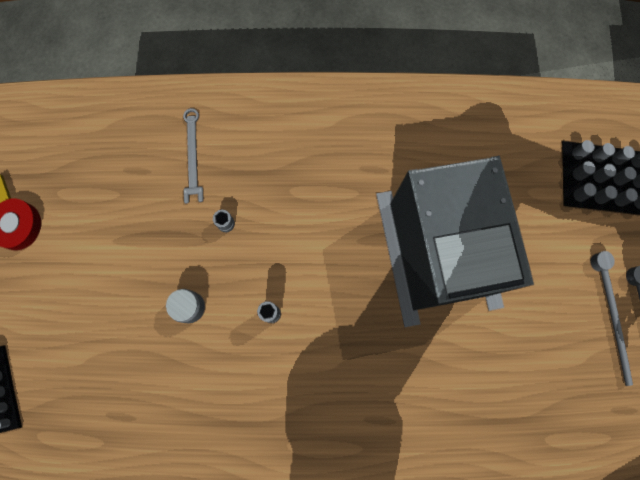

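View pics/side0.png

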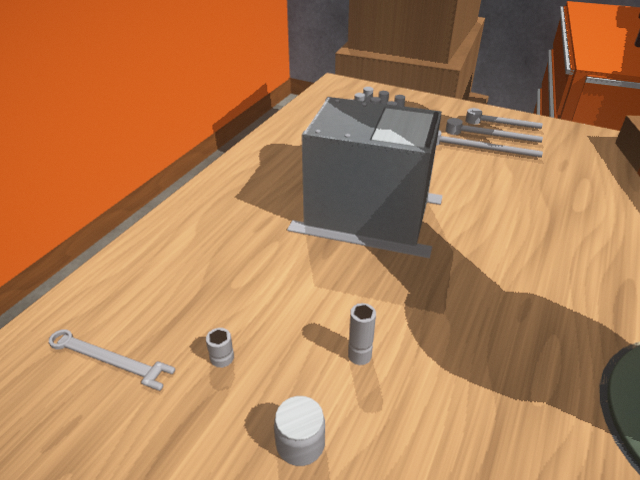

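The top view shows the deep socket at (269,312), the short one at (223,220), the tin at (184,305) and the port at (476,257). The lid corners are near (411,172), (499,157), (532,285) and (437,308). The side view agrees: the tall socket is at (362,334) and the short one at (219,345).

```bash
python3 - <<'E'
from h import *
np.set_printoptions(precision=3,suppress=True)
c=[atz("top",p,.19)[:2] for p in((411,172),(499,157),(532,285),(437,308))]
print(np.array(c),[np.arctan2(*(b-a)[::-1]) for a,b in((c[3],c[0]),(c[2],c[1]),(c[1],c[0]),(c[2],c[3]))])
print("tin",atz("top",(184,305),.06))
for n in("top","side"):
    m=outline_of("deep_socket_center",n)
    print(n,[ (round(r["score"],2),r["rect"]) for r in m[:2]])
im=cv2.imread("pics/top0.png")[140:325,370:550]
cv2.imwrite("pics/crop.png",cv2.resize(im,None,fx=3.2,fy=3.2,interpolation=cv2.INTER_CUBIC))
E
```

```text
[[ 0.659 -0.126]
 [ 0.685 -0.268]
 [ 0.483 -0.303]
 [ 0.45  -0.156]] [np.float64(0.14385186575250597), np.float64(0.17136029760158053), np.float64(1.7567681816588703), np.float64(1.7899049483850071)]
tin [0.462 0.25  0.06 ]
top [(0.66, [255.3, 302.9, 278.2, 322.4])]
side [(0.94, [346.3, 302.8, 375.1, 367.2])]
```

View pics/crop.png

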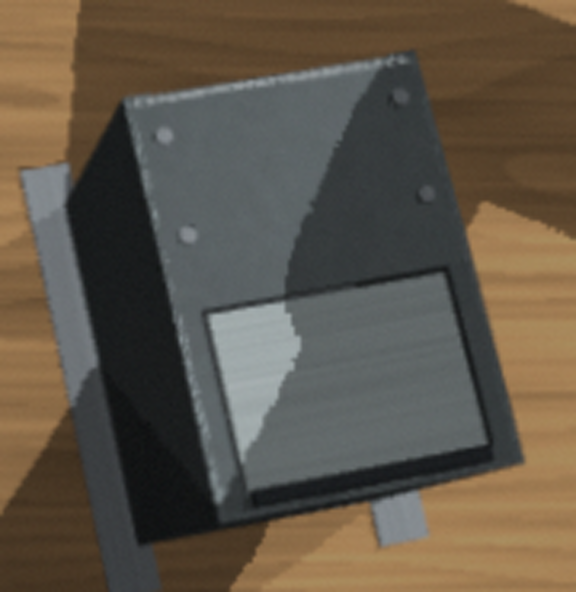

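The crop shows the flap with its corners near (205,312), (447,268), (490,445) and (247,505). The dark hinge rod is along the lower edge, so port +x points up the picture.

```bash
python3 - <<'E'
from h import *
np.set_printoptions(precision=3,suppress=True)
for q in([(125,100),(415,52),(523,462),(218,522)],[(205,312),(447,268),(490,445),(247,505)]):
    c=[atz("top",np.array(p)/3.2+(370-.5,140-.5),.19)[:2] for p in q]
    r=cv2.minAreaRect((np.array(c)*1000).astype(np.float32)); print(np.array(c),r,np.mean(c,0))
    print([np.arctan2(*(b-a)[::-1]) for a,b in((c[3],c[0]),(c[2],c[1]),(c[1],c[0]),(c[2],c[3]))])
for n in ("top","side"): print(proj(n,(.453,.103,.045)),proj(n,(.453,.103,.09)))
E
python3 -m inch '[[0,0,-0.04,0,0,0.05,0],[0.05,-0.01,-0.01,0,0,0.05,0],[0.05,-0.03,0,0,0,0,0],[0.05,-0.05,0,0,0,0,0],[0.05,-0.05,0,0,0,0,0]]'
```

```text
[[ 0.661 -0.123]
 [ 0.687 -0.269]
 [ 0.485 -0.305]
 [ 0.458 -0.158]] ((572.8630981445312, -213.23480224609375), (206.2119140625, 149.62648010253906), 10.101845741271973) [ 0.573 -0.213]
[np.float64(0.17177537491344788), np.float64(0.1763104884744968), np.float64(1.75222542374427), np.float64(1.7492836108912122)]
[[ 0.556 -0.156]
 [ 0.578 -0.275]
 [ 0.493 -0.289]
 [ 0.466 -0.171]] ((521.9290161132812, -223.2576904296875), (91.623291015625, 121.95391082763672), 10.342059135437012) [ 0.523 -0.223]
[np.float64(0.16950353517163452), np.float64(0.1663385117830001), np.float64(1.751299420572359), np.float64(1.796185433170096)]
[268.516 311.487] [265.91  310.074]
[360.561 334.482] [362.332 311.911]
clock: 1.0
position: [0.322, -0.4571, 0.2809]
tool_rot: [3.141, -0.0, 0.2]
force: [1.2, -0.3, 0.5]
grip_width: 0.0855
finger_force: 0.0
```

```bash
python3 -m inch '[[0.02,-0.044,0,0,0,0.024,0],[0.02,-0.044,0,0,0,0,0],[0.02,-0.044,0,0,0,0,0],[0.02,-0.044,0,0,0,0,0],[0.02,-0.044,0,0,0,0,0]]' | head -3
python3 -m inch '[[0.02,-0.044,0,0,0,0,0],[0.02,-0.044,0,0,0,0,0],[0.02,-0.044,0,0,0,0,0],[0.02,-0.044,0,0,0,0,0],[0,0,0,0,0,0,0]]'
python3 - <<'E'
from h import *
s=telemetry.observe();p=s["position"];print(s["tool_rot"])
y=s["tool_rot"][2];ex=np.array([np.cos(y),np.sin(y)]);ey=np.array([np.sin(y),-np.cos(y)])
d=np.array([.453,.103])-p[:2];print(d@ex,d@ey,p)
E
```

```text
clock: 1.5
position: [0.38, -0.2226, 0.2812]
tool_rot: [3.141, -0.001, 0.176]
clock: 2.0
position: [0.4289, -0.0317, 0.2813]
tool_rot: [-3.14, -0.002, 0.183]
force: [-0.0, -2.0, 0.3]
grip_width: 0.0851
finger_force: 0.0
[-3.14032014e+00 -1.63272142e-03  1.82927557e-01]
0.048165090433414756 -0.1280786104995592 [ 0.42893719 -0.03170333  0.28130453]
```

```bash
python3 -m inch '[[0.016,-0.043,-0.0,0,0,0.007,0],[0.016,-0.043,0.0,0,0,0,0],[0.016,-0.042,0.0,0,0,0,0],[0,0,0.05,0,0,0,0],[0,0,0.05,0,0,0,0]]'
python3 - <<'E'
from h import *
cv2.imwrite("pics/side1.png",grab_frame("side")[:,:,::-1])
s=telemetry.observe();p=s["position"];print(s["tool_rot"])
y=s["tool_rot"][2];ex=np.array([np.cos(y),np.sin(y)]);ey=np.array([np.sin(y),-np.cos(y)])
d=np.array([.453,.103])-p[:2];print(d@ex,d@ey,p)
E
```

```text
clock: 2.5
position: [0.454, 0.0983, 0.1804]
tool_rot: [-3.141, -0.003, 0.171]
force: [1.6, -1.3, -2.3]
grip_width: 0.0853
finger_force: 0.0
[-3.14144231  0.00721953  0.16995619]
0.0038029216086545798 -0.005933360905887293 [0.45025543 0.0965089  0.17317335]
```

View pics/side1.png

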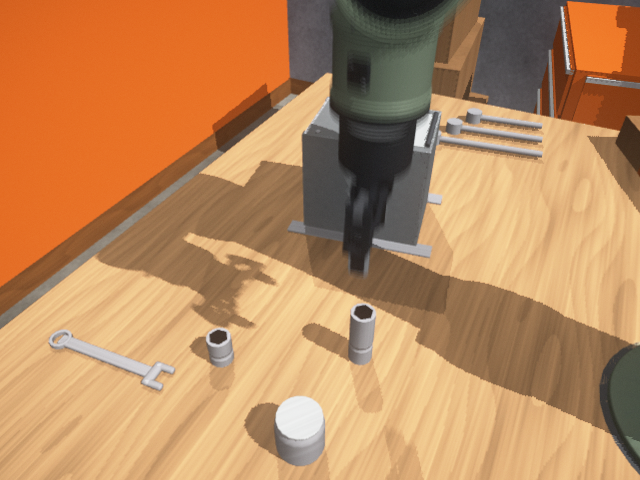

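The side view shows the hand above the tall socket at (362,334), with nothing else near the fingers. I'll correct the position and settle at z≈0.12, above the socket top, before going down.

```bash
python3 -m inch '[[0.0,-0.004,0.03,0,0,0,0],[0,0,0.03,0,0,0,0],[0,0,0,0,0,0,0],[0,0,0,0,0,0,0]]' >/dev/null
python3 - <<'E'
from h import *
s=telemetry.observe();p=s["position"];print(s["tool_rot"])
y=s["tool_rot"][2];ex=np.array([np.cos(y),np.sin(y)]);ey=np.array([np.sin(y),-np.cos(y)])
d=np.array([.453,.103])-p[:2];print(d@ex,d@ey,p)
E
```

```text
[3.14136848e+00 1.16954765e-04 1.68509973e-01]
0.00030534349240138564 -0.002070207775661888 [0.45304618 0.1009079  0.12213528]
```

```bash
python3 -m inch '[[0.0,-0.002,0.03,0,0,-0.007,0],[0,0,0.03,0,0,0,0],[0,0,0.012,0,0,0,0],[0,0,0,0,0,0,0],[0,0,0,0,0,0,1]]' 60
python3 -m inch '[[0,0,0,0,0,0,1],[0,0,0,0,0,0,1],[0,0,0,0,0,0,1],[0,0,0,0,0,0,1],[0,0,0,0,0,0,1]]' 60
```

```text
clock: 3.45
position: [0.4531, 0.1031, 0.0504]
tool_rot: [3.142, -0.001, 0.176]
force: [-0.2, 0.1, -0.1]
grip_width: 0.0732
finger_force: 0.0
clock: 3.95
position: [0.453, 0.103, 0.0498]
tool_rot: [3.141, -0.001, 0.175]
force: [-1.6, -1.3, 14.0]
grip_width: 0.033
finger_force: 57.9
```

```bash
python3 -m inch '[[0,0,-0.02,0,0,0,1],[0,0,-0.05,0,0,0,1],[0,0,-0.05,0,0,0,1],[0,0,-0.05,0,0,0,1],[0,0,-0.05,0,0,0,1]]'|head -2
python3 -m inch '[[0,0,-0.02,0,0,0,1],[0,0.02,0,0,0,0,1],[0,0.04,0,0,0,0,1],[0,0.04,0,0,0,0,1],[0,0.04,0,0,0,0,1]]'|tail -5
python3 - <<'E'
from h import *
for n in("side","top"):cv2.imwrite(f"pics/{n}2.png",grab_frame(n)[:,:,::-1])
s=telemetry.observe();p=s["position"];print(s["tool_rot"])
y=s["tool_rot"][2];ex=np.array([np.cos(y),np.sin(y)]);ey=np.array([np.sin(y),-np.cos(y)])
d=np.array([.5255,-.2205])-p[:2];print(d@ex,d@ey,p)
E
```

```text
clock: 4.45
position: [0.4516, 0.1029, 0.2713]
position: [0.4765, -0.0363, 0.2892]
tool_rot: [3.141, 0.0, 0.176]
force: [1.5, 0.3, -3.9]
grip_width: 0.0324
finger_force: 60.8
[3.14019141e+00 9.61031848e-04 1.69529349e-01]
0.017621628923520757 0.18620042764120767 [ 0.47671554 -0.03994198  0.28874908]
```

View pics/side2.png

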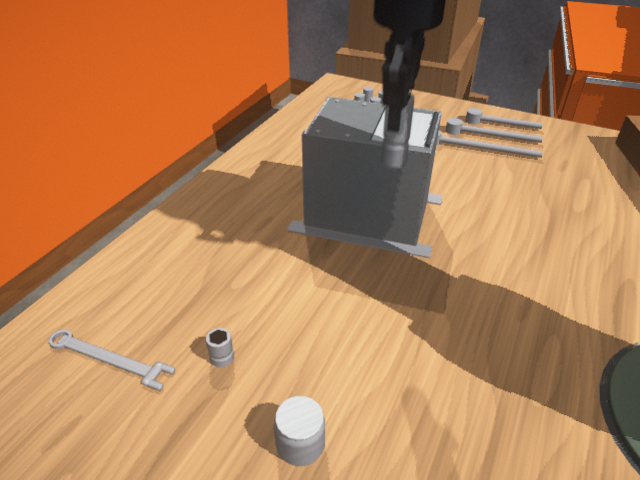

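The side view shows the socket held upright, at about (397,130). The short socket hasn't moved.

```bash
python3 -m inch '[[0.003,0.04,0,0,0,0,1],[0.003,0.04,0,0,0,0,1],[0.004,0.04,0,0,0,0,1],[0.004,0.04,0,0,0,0,1],[0.003,0.023,0,0,0,0,1]]'|head -1
python3 -m inch '[[0,0,0.02,0,0,0,1],[0,0,0,0,0,0,1],[0,0,0,0,0,0,1]]'|tail -2
python3 - <<'E'
from h import *
s=telemetry.observe();p=s["position"];print(s["tool_rot"])
y=s["tool_rot"][2];ex=np.array([np.cos(y),np.sin(y)]);ey=np.array([np.sin(y),-np.cos(y)])
d=np.array([.5255,-.2205])-p[:2];print(d@ex,d@ey,p)
E
```

```text
clock: 5.55
grip_width: 0.0326
finger_force: 61.1
[-3.14072274e+00  7.08112559e-04  1.76579960e-01]
-0.0014595811236341233 0.009130530887187953 [ 0.52533298 -0.21125505  0.26909791]
```

```bash
python3 -m inch '[[-0.001,0.009,0,0,0,0,1],[0,0,0.02,0,0,0,1],[0,0,0.02,0,0,0,1],[0,0,0.015,0,0,0,1],[0,0,0.01,0,0,0,1]]'
python3 -m inch '[[0,0,0.01,0,0,0,1],[0,0,0.012,0,0,0,1],[0,0,0.012,0,0,0,1],[0,0,0,0,0,0,1],[0,0,0,0,0,0,1]]'
python3 - <<'E'
from h import *
a,b=[grab_frame(n)[:,:,::-1] for n in("side","top")]
im=np.hstack([cv2.resize(a[60:260,270:470],(400,400)),cv2.resize(b[130:330,370:570],(400,400))])
cv2.imwrite("pics/in.png",im)
E
```

```text
clock: 6.35
position: [0.5269, -0.2213, 0.2043]
tool_rot: [3.141, -0.002, 0.176]
force: [2.2, 0.9, 1.2]
grip_width: 0.0327
finger_force: 61.6
clock: 6.85
position: [0.5261, -0.2209, 0.1696]
tool_rot: [-3.141, 0.0, 0.176]
force: [2.8, 1.3, -3.6]
grip_width: 0.0323
finger_force: 61.2
```

View pics/in.png

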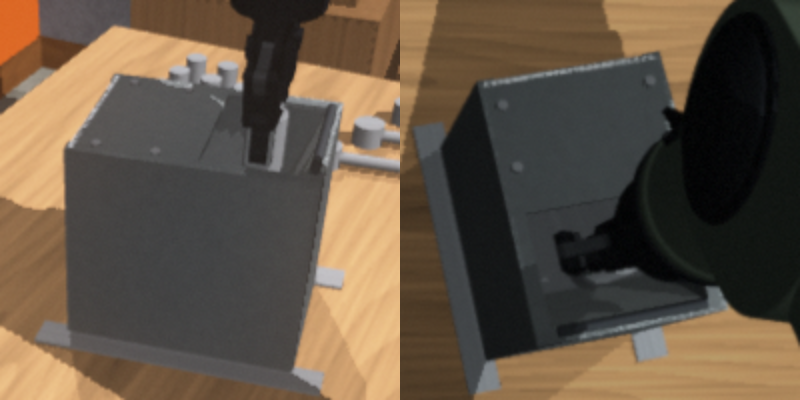

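The crops show the socket and fingertips inside the port, centred, with the flap swung down. I'll release it now.

```bash
python3 -m inch '[[0,0,0,0,0,0,0.25],[0,0,0,0,0,0,0.25],[0,0,0,0,0,0,0.25],[0,0,0,0,0,0,0.25],[0,0,0,0,0,0,0.25]]'
python3 -m inch '[[0,0,0,0,0,0,0.25],[0,0,-0.02,0,0,0,0.25],[0,0,-0.03,0,0,0,0.25],[0,0,-0.04,0,0,0,0.25],[0,0,-0.05,0,0,0,0.25]]'|tail -4
python3 -m inch '[[0,-0.04,-0.03,0,0,0,0.25],[0,-0.05,0,0,0,0,0.25],[0,-0.05,0,0,0,0,0.25],[0,-0.05,0,0,0,0,0.25],[0,-0.05,0,0,0,0,0.25]]'|tail -4
python3 -m inch '[[0,0,0,0,0,0,0.25],[0,0,0,0,0,0,0.25],[0,0,0,0,0,0,0.25]]'
python3 - <<'E'
from h import *
a,b=[grab_frame(n)[:,:,::-1] for n in("side","top")]
cv2.imwrite("pics/end.png",np.hstack([cv2.resize(a,(400,300)),cv2.resize(b[130:330,300:567],(400,300))]))
print([(round(r["score"],2),r["xy"]) for n in("side","top") for r in landmark_of("deep_socket_center",n)[:2]],[(round(r["score"],2),r["xy"]) for r in landmark_of("short_socket_center","side")[:2]])
E
```

```text
clock: 7.45
position: [0.5262, -0.2212, 0.1702]
tool_rot: [3.141, -0.0, 0.176]
force: [-1.5, 0.3, 4.8]
grip_width: 0.0644
finger_force: 2.0
tool_rot: [-3.14, 0.002, 0.176]
force: [0.5, -1.3, 0.5]
grip_width: 0.0639
finger_force: 0.0
tool_rot: [3.141, -0.0, 0.176]
force: [0.5, 0.4, -0.4]
grip_width: 0.064
finger_force: 0.0
clock: 8.75
position: [0.4843, 0.0144, 0.3397]
tool_rot: [3.141, 0.0, 0.175]
force: [-0.6, 0.1, -0.5]
grip_width: 0.0643
finger_force: 0.0
[] [(0.61, [220.4, 350.2])]
```

View pics/end.png

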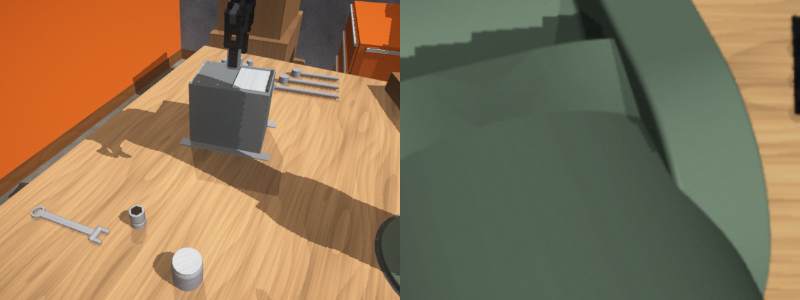

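The side view shows the flap bright and level at about (252,80) and no deep socket on the bench. The short socket is still in place. The arm hides the box from the top camera, so I'll take one close crop of the lid before handing in.

```bash
python3 - <<'E'
from h import *
a=grab_frame("side")[:,:,::-1];o=cv2.imread("pics/side0.png")
cv2.imwrite("pics/fl.png",np.hstack([cv2.resize(x[80:180,290:460],(400,235),interpolation=2) for x in(o,a)]))
E
```

```text
(no output)
```

View pics/fl.png

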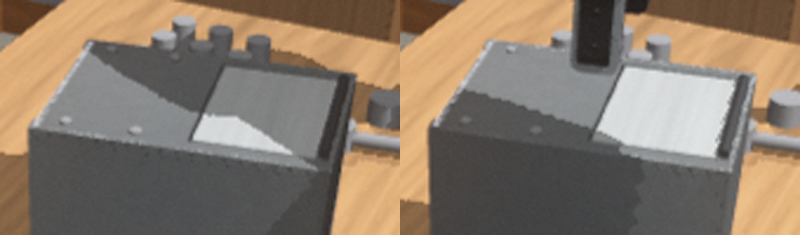

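The flap is shut, filling the port from (595,140) to (745,75) just as it did at the start.

```bash
python3 -c "
from workcell import bot
print(bot.job_done())"
```

```text
the job is handed in; nothing more can be done
None
```

I pushed the deep socket through the flap while holding it and let it fall into the box; in the last pictures the flap is shut and the short socket still stands in place, and the job is handed in (no verdict was returned).

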